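Load the countertop steriliser

TASK

Load the steriliser: pull its sloping front door all the way down, draw the rack out to its stop, and stand every glass jar and white takeaway tub that is out on the counter upright on the rack's floor, open side up, jars in the left half and tubs in the right half (left and right as seen from the robot, either side of the low divider). Then push the rack fully home while the door is still down, swing the door up until it is fully shut, and press the start button. Leave the waste bin and the detergent bottle where they are.

Things in the scene. Friction and masses are not known exactly. Their poses are not given: they have to be found in the camera images.
- steriliser: white fixed countertop steriliser, 310 mm wide, 276 deep, 158 tall, sloping drop-front; grey control pod (130 x 60 x 85 mm tall) on its right. Origin: on the counter under the middle of the door's hinge line; x points into the machine, away from the robot, y left, z up. Roof's front edge at x = 115 mm; side walls (8 mm) at y = +-151 mm, their front edges slope like the shut door
- door (a joint): door angle, rad: 0 = shut (leaning back 0.698 rad from vertical, top away from the robot), 2.269 = fully down on its stop, lying level towards the robot. Hinge line along the steriliser's y, 45 mm above its origin. Clear panel in a steel frame, 296 mm wide, 12 thick, reaching 148 mm from the hinge. Stiff hinge: stays where left, about 4 N at the handle moves it
- door_handle (a point): middle of the door's handle: straight round steel bar, 12 mm thick, 220 long, parallel to the hinge, 190 mm from it and 42 mm beyond the panel's free edge, on two end posts, so fingers fit either side of it from above, door shut (bar 191 mm high) or down (45 mm high). It can turn between the pads as the door swings, so the gripper may stay pointing down
- rack (a joint): how far the rack is drawn out, m: 0 = fully home inside, 0.180 = out to its stop. Slides along the steriliser's -x, towards the robot, over the lowered door; about 2 N friction, no spring
- rack_floor (a point): centre of the upper face of the rack's floor; axes like the steriliser's. Steel tray, inside 182 mm (x) by 268 mm (y), 4 mm rim rising 14 mm above the floor and an equal divider along x through the middle (y = 0). Floor 52 mm above the counter, 157 mm behind the steriliser's origin when home
- rack_handle (a point): middle of the rack's handle: a round steel bar 12 mm thick, 80 mm long along y, 30 mm forward of the rack's front wall, 123 mm in front of the rack_floor point and 20 mm above it (72 mm above the counter); can be pinched from above with the door down, one finger each side (in front and behind)
- start (a joint): travel of the start button, m: 0 = up, 0.006 = fully down; spring return, 5 N when fully down, counts as pressed from 0.004 held for 0.1 s
- start_top (a point): centre of the top of the start button, a white 32 mm round button facing up on the grey control pod on the right side of the steriliser
- jar_a: a clean open wide-mouthed glass sauce jar, round, 62 mm diameter up to 52 mm above its foot, then a 54 mm neck, 70 mm tall, 0.17 kg. Origin: centre of its underside, z up when it stands. May be absent (None)
- jar_b: a clean open wide-mouthed glass sauce jar, round, 62 mm diameter up to 52 mm above its foot, then a 54 mm neck, 70 mm tall, 0.17 kg. Origin: centre of its underside, z up when it stands. May be absent (None)
- tub_a: a clean open white plastic takeaway tub, a plain rectangular box 91 mm long (own x) by 56 mm wide (own y), a thin edge bead 2 mm proud at the very top, 50 mm tall, walls 3 mm, 0.09 kg. Origin: centre of its underside, z up when it stands. May be absent (None)
- tub_b: a clean open white plastic takeaway tub, a plain rectangular box 91 mm long (own x) by 56 mm wide (own y), a thin edge bead 2 mm proud at the very top, 50 mm tall, walls 3 mm, 0.09 kg. Origin: centre of its underside, z up when it stands. May be absent (None)
- waste_bin: stainless steel food waste bin, 134 mm diameter, 206 mm tall, with a black press button on its lid; leave alone. Origin: centre of its underside
- detergent: yellow plastic detergent bottle, 68 mm diameter, 210 mm tall; leave alone. Origin: centre of its underside

How it is judged:
By the outcome, as a careful person would: the job done as asked, in the order asked, and still so for the second after the job is handed in, with the robot touching nothing.
Of jar_a, jar_b, tub_a, tub_b only 2 to 4 are there at a start; the rules pass over those that are not, and their reading is None.
At some moment in a run one of jar_a, jar_b, tub_a, tub_b may be knocked a few centimetres aside while the robot is not near it.
It also fails if it takes over 210 s, if anything falls off the work surface, if the arm or the gripper's body presses on something with over 40 N, if the wrist force passes 120 N, or if a joint passes its speed limit or range.

ROBOT

A 6-joint arm with a two-finger parallel gripper is mounted at the origin on the work surface. World frame = base frame: x ahead of the robot, y to its left, z up, the work surface at z = 0. Lengths are in m, angles in rad, forces in N, time in s.
With the tool pointing down it reaches from about 0.375 to 0.9 m from the base axis. Payload 3.1 kg.
Tool frame: the origin (TCP) lies at the very end of the fingers, on their centre line; the grasp point (between the pads) lies 19 mm behind it; x points along the fingers, z is the direction in which the jaws open and shut, and the axes are right-handed (so a half turn about x gives the same grasp; the last joint's range is limited). The gripper opens to 85 mm and grips with 20 to 120 N. Pads are 22 mm wide; open, the fingers measure 114 mm over their backs; the gripper's body (76 mm by 85 mm) begins 54 mm behind the grasp point. The pads swing forward as they close: fully open they stand 13 mm farther back than shut.
Start: joints at [0.962, 0.527, 1.433, -0, 1.181, -0.178], TCP at [0.261, 0.568, 0.231] pointing down, gripper open.
Joint ranges: [-3.08, 3.08], [-0.75, 2.2], [0.22, 2.44], [-1.43, 4.57], [0, 2.65], [-2.85, 2.85]. Speed limits (rad/s): [2.79, 2.79, 3.14, 3.14, 3.14, 3.14].

INTERFACE

Orientations are given as a unit quaternion [x, y, z, w].
In Python, from station import manip, viewer, job gives the robot as it stands.
- The arm moves only by the tool move_arm, never from a script. Its argument "deltas" is one flat list of numbers, 7 for each row, row after row: the finger opening in mm, from 0 to 85.4, then the shift along the tool's x, y, z in mm, then the turn, a rotation vector about the tool's x, y, z in degrees. In form: [jaw, tx, ty, tz, rx, ry, rz, jaw, tx, ty, tz, rx, ry, rz, ...]. A call has 1 to 10 rows; each row shifts and turns the commanded pose from where the row before left it, along the tool's axes as they then stand; what a row does not reach is not made up. A row lasts 1/10 s, in which the tool goes at most 50 mm and 8.59 degrees, less where a joint would pass 70% of its speed; a pose out of reach is approached as far as the arm can. A call is refused whole if a number of a shift passes 50 or a number of a turn 8.59, either way. A call with a gripper value outside its range is refused whole. The fingers move at their own pace and stop on an object; "force" is the grip in N (left out, the last holds). Time passes only in rows, so rows that do not move let the fingers close. It gives the time, the measured TCP pose, the force and the opening at its end, in the units of the state.
- manip.sense(): the state, without advancing time (a new reading comes with each control period).
- viewer.snapshot(name): name is "scene" or "top" or "wrist"; returns a dict with "image" (384x512x3 uint8, red, green, blue), "depth" (384x512 float32, m along the optical axis (not along the pixel's ray), 0 where there is no reading), "fovy" (degrees; the focal length in pixels is half the picture's height over the tangent of half this angle, whatever the lens; pixels are square), "cx", "cy" (the principal point, pixels), "R" (3x3) and "t" (3): a world point X has camera coordinates R X + t. Camera axes: x right, y down, z forward; pixel columns grow to the right and rows downward; lengths in m; the calibration is good to about 2 mm. A picture is of the moment at which its call begins.
- job.sign_off(): hands the job in, once; it reports no verdict.
The state is a dict: "t": time; "q": joint angles; "qd": joint speeds; "tau": joint torques, N m; "tcp_pos": TCP position; "tool_rot": TCP orientation; "force": force on the tool from outside, world axes, zero at the start; "ft_torque": the same for the moment, N m; "finger_gap": opening from 0.0 (shut) to 1.0 (fully open).
Only numpy, scipy, OpenCV 4.12 (cv2) and the standard library are available. Lean on these libraries where they do the work, as an engineer would, in place of code of your own. Each camera call takes 0.05 s, during which the arm holds its last target.

## Working session

There is one attempt and no reset: what is moved stays moved. The work goes in short steps, Python scripts to look and compute and a tool call to move; the robot and the scene stay as the last step left them, time stands still between calls to the robot, and variables do not carry over. Pictures are saved under pics/ and viewed, and the job is handed in when it is done.

Besides the shell and the picture viewer there is one more tool, called after "Request:" by a JSON object that holds its "api" and its "payload". move_arm: Moves the arm, as the interface text tells. Its arguments: {"type":"object","properties":{"deltas":{"type":"array"},"force":{"type":"number"}},"required":["deltas"]}

```bash
ls; mkdir -p pics
cat > h.py <<'E'
import numpy as np,cv2
from station import manip,viewer,job
from scipy.spatial.transform import Rotation as Ro
def snap(n,f,show=True):
    s=viewer.snapshot(n); cv2.imwrite('pics/'+f+'.png',cv2.cvtColor(s['image'],cv2.COLOR_RGB2BGR)); np.savez('pics/'+f+'.npz',**s); return s
def K(s): f=384/2/np.tan(np.radians(s['fovy'])/2); return f
def pts(s):
    f=K(s); v,u=np.mgrid[0:384,0:512]; d=s['depth']
    c=np.stack([(u-s['cx'])/f*d,(v-s['cy'])/f*d,d],-1); return (c-s['t'])@s['R']
def ray(s,u,v,z):
    f=K(s); d=np.array([(u-s['cx'])/f,(v-s['cy'])/f,1])@s['R']; o=-s['R'].T@s['t']; return o+d*(z-o[2])/d[2]
def proj(s,X):
    c=s['R']@np.array(X)+s['t']; f=K(s); return c[0]/c[2]*f+s['cx'],c[1]/c[2]*f+s['cy']
def load(f): return dict(np.load('pics/'+f+'.npz'))
E
python3 - <<'E'
from h import *
st=manip.sense()
for k in ('t','tcp_pos','tool_rot','finger_gap','force'): print(k,st[k])
print(Ro.from_quat(st['tool_rot']).as_matrix().round(3))
for n in ('scene','top','wrist'):
    s=snap(n,n+'0'); print(n,s['fovy'],s['cx'],s['cy'],-s['R'].T@s['t'],(s['depth']>0).mean())
E
```

```text
pics
t 0.0
tcp_pos [0.26055879 0.5673032  0.23032694]
tool_rot [-0.38186204  0.59603067  0.38127291  0.59460894]
finger_gap 0.9932595578560699
force [0.28406875 0.12055476 0.64024284]
[[-0.001 -0.909  0.418]
 [-0.002  0.418  0.909]
 [-1.     0.    -0.002]]
scene 54.15442976276965 258.8267144753778 194.0290705506221 [ 1.10646701 -0.66818904  0.79754262] 0.9960174560546875
top 43.68326521890726 254.25996731857794 184.47536559863454 [ 0.4225131  -0.00306842  1.47869041] 0.99609375
wrist 70.78158585563536 257.3740135983028 192.66690960841615 [0.19795756 0.59469524 0.37355857] 0.9957834879557291
```

View pics/top0.png

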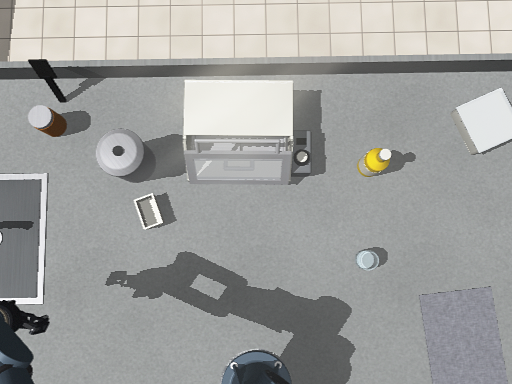

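View pics/scene0.png

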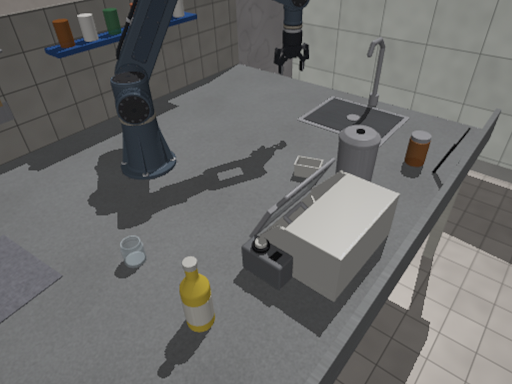

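View pics/wrist0.png

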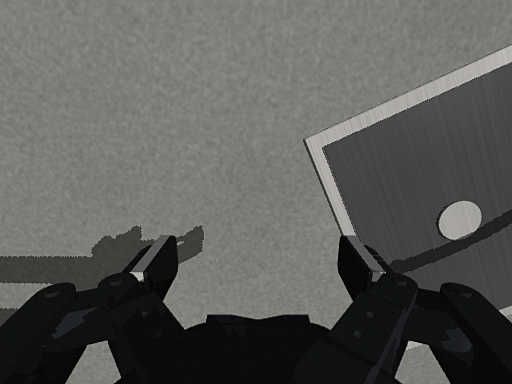

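Run:
```python
import cv2,numpy as np
a=cv2.imread('pics/top0.png')
def c(a,x,y,w,h,s): return cv2.resize(a[y:y+h,x:x+w],None,fx=s,fy=s,interpolation=cv2.INTER_CUBIC)
cv2.imwrite('pics/c1.png',c(a,90,70,300,220,2.6))
b=cv2.imread('pics/scene0.png')
cv2.imwrite('pics/c2.png',c(b,220,100,220,190,3.1))
m=np.hstack([c(b,100,220,80,60,4.8),c(a,330,235,80,60,4.8)])
cv2.imwrite('pics/c3.png',m)
```

```text
(no output)
```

View pics/c1.png

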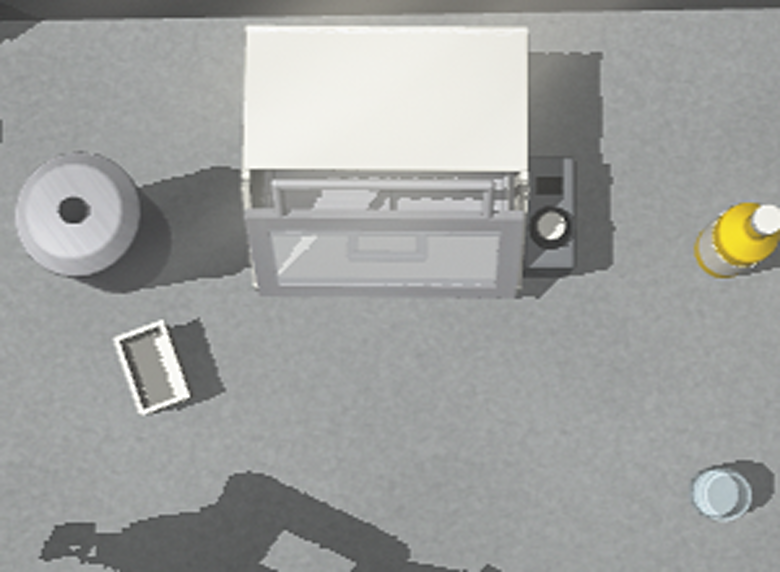

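View pics/c2.png

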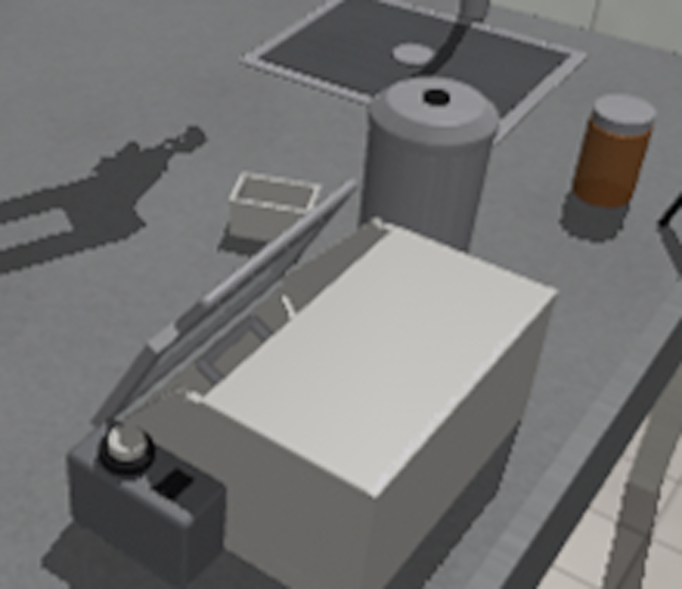

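View pics/c3.png

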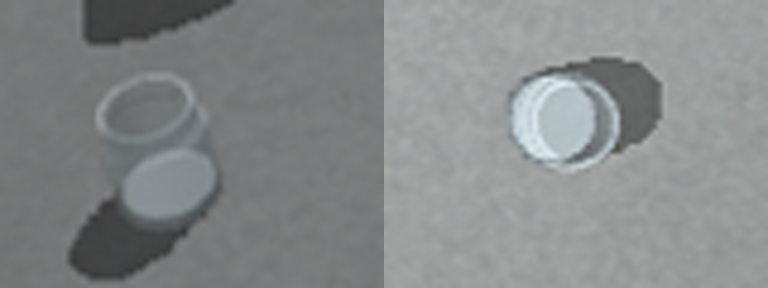

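Run:
```python
from h import *
s=load('top0'); P=pts(s)
im=s['image'].astype(int)
# roof: z in 0.15..0.165 and bright
m=(abs(P[...,2]-0.158)<0.012)&(im.min(2)>200)
n,l,st,c=cv2.connectedComponentsWithStats(m.astype(np.uint8)); i=1+st[1:,4].argmax(); m=l==i
print('roof z',np.median(P[m][:,2]),m.sum())
cs=cv2.findContours(m.astype(np.uint8),0,2)[0][0]
r=cv2.minAreaRect(P[m][:,:2].astype(np.float32)*1000); print(r, cv2.boxPoints(r))
# tub
for name,box,z in (('tub',(125,185,175,235),0.05),('jar',(350,240,385,275),0.07)):
    x0,y0,x1,y1=box; q=P[y0:y1,x0:x1]; 
    mm=q[...,2]>0.006
    print(name,mm.sum(),np.percentile(q[mm][:,2],[5,25,50,75,95,99]))
    top=q[...,2]>z-0.008
    r=cv2.minAreaRect(q[top][:,:2].astype(np.float32)*1000); print(r,cv2.boxPoints(r).tolist())
    r=cv2.minAreaRect(q[mm][:,:2].astype(np.float32)*1000); print('all',r)
# depth z slice through door/pod
for v in range(128,190,4): print(v,[tuple((P[v,u]*1000).astype(int)) for u in (195,240,288,302)])
```

```text
roof z 0.15760953935836175 5998
((801.0068969726562, 38.80488586425781), (309.5028381347656, 170.8741912841797), 88.93589782714844) [[ 712.71063 -114.33319]
 [ 883.55536 -117.5065 ]
 [ 889.30316  191.94296]
 [ 718.45844  195.11627]]
tub 414 [0.00657893 0.0155725  0.03779678 0.04904638 0.05315218 1.47869041]
((460.8078308105469, 191.26144409179688), (381.7405090332031, 105.81346893310547), 63.359439849853516) [[327.9331359863281, 44.37750244140625], [422.5131530761719, -3.06842041015625], [593.6824951171875, 338.1453857421875], [499.1025085449219, 385.59130859375]]
all ((516.52978515625, 193.25430297851562), (408.2737731933594, 151.12754821777344), 84.72342681884766)
jar 333 [0.00656218 0.01230899 0.04765699 0.06432976 0.07182164 0.07420754]
((380.6775817871094, -180.7967987060547), (361.402587890625, 52.331546783447266), 84.99352264404297) [[338.8421325683594, -358.5252380371094], [390.9740295410156, -363.0921325683594], [422.5130310058594, -3.068359375], [370.3811340332031, 1.49853515625]]
all ((373.3769836425781, -196.18519592285156), (387.8271484375, 96.16229248046875), 89.0391540
[... 2369 characters left out ...]
p.int64(617), np.int64(37), np.int64(84)), (np.int64(615), np.int64(-103), np.int64(88)), (np.int64(624), np.int64(-152), np.int64(12))]
180 [(np.int64(610), np.int64(171), np.int64(71)), (np.int64(608), np.int64(37), np.int64(68)), (np.int64(605), np.int64(-104), np.int64(72)), (np.int64(614), np.int64(-153), np.int64(-2))]
184 [(np.int64(606), np.int64(179), np.int64(4)), (np.int64(604), np.int64(39), np.int64(2)), (np.int64(602), np.int64(-109), np.int64(0)), (np.int64(602), np.int64(-153), np.int64(-8))]
188 [(np.int64(594), np.int64(179), np.int64(0)), (np.int64(592), np.int64(40), np.int64(-1)), (np.int64(589), np.int64(-108), np.int64(1)), (np.int64(588), np.int64(-152), np.int64(0))]
```

Run:
```python
from h import *
s=load('top0'); im=s['image'].astype(int)
def rect(m,z,lab):
    m=cv2.morphologyEx(m.astype(np.uint8),cv2.MORPH_OPEN,np.ones((2,2)))
    n,l,st,c=cv2.connectedComponentsWithStats(m); i=1+st[1:,4].argmax()
    cc=max(cv2.findContours((l==i).astype(np.uint8),0,1)[0],key=len)[:,0]
    w=np.array([ray(s,u,v,z)[:2]*1000 for u,v in cc],np.float32)
    r=cv2.minAreaRect(w); print(lab,r,cv2.boxPoints(r).round(1).tolist()); return w
m=np.zeros((384,512),bool); m[75:137,178:300]=im[75:137,178:300].min(2)>205; rect(m,.158,'roof')
m=np.zeros((384,512),bool); m[185:235,125:172]=im[185:235,125:172].min(2)>200
P=pts(s)
m=np.zeros((384,512),bool); m[185:235,125:172]=(P[185:235,125:172,2]>0.02)|m[185:235,125:172]; rect(m,.05,'tub')
m=np.zeros((384,512),bool); m[240:275,350:385]=(im[...,2]-im[...,0])[240:275,350:385]>8; 
vv,uu=np.nonzero(m);print('jar px',uu.min(),uu.max(),vv.min(),vv.max(),m.sum())
w=rect(m,.07,'jar'); print(ray(s,369.5,261,.07))
# button
for v in range(149,168,2): print(v,[int(P[v,u,2]*1000) for u in range(292,314,2)],im[v,296:312:2].sum(1)//3)
print(ray(s,303,156,.1))
s2=load('scene0')
for X in [(.6945,.0408,.213),(.6945+.0022,.1508,.213),(.6945-.0022,-.069,.213)]: print(proj(s,X),proj(s2,X))
```

```text
roof ((802.1090087890625, 35.709197998046875), (306.7847595214844, 159.9455108642578), 88.45936584472656) [[718.0, -115.5], [877.9000244140625, -119.80000305175781], [886.2000122070312, 186.89999389648438], [726.2999877929688, 191.1999969482422]]
tub ((519.4154052734375, 309.6039733886719), (95.9407958984375, 62.93910598754883), 19.85771369934082) [[463.6000061035156, 322.8999938964844], [485.0, 263.70001220703125], [575.2000122070312, 296.29998779296875], [553.7999877929688, 355.5]]
jar px 355 378 250 270 378
jar ((364.5130310058594, -329.4364929199219), (66.82733917236328, 57.58835220336914), 87.54979705810547) [[334.29998779296875, -361.6000061035156], [391.8999938964844, -364.1000061035156], [394.70001220703125, -297.29998779296875], [337.20001220703125, -294.79998779296875]]
[ 0.36423145 -0.33521242  0.07      ]
149 [136, 87, 83, 83, 83, 99, 84, 88, 81, 83, 7] [ 94  91  68  75 122 142 139 104]
151 [133, 83, 96, 94, 91, 93, 102, 97, 85, 78, -7] [ 69  56  73 101  57  59 104 109]
153 [126, 82, 94, 105, 105, 104, 109, 103, 97, 85, 4] [ 56 126 151 149 150 117  66  83]
155 [129, 97, 9
[... 302 characters left out ...]
8  65 191 248 170  56  67  84]
163 [82, 81, 87, 97, 97, 97, 93, 98, 85, 85, 0] [ 58  58  54  60  58  61 108 109]
165 [87, 84, 83, 85, 94, 93, 83, 83, 83, 87, 0] [ 94  75  58  60  91 144 141 108]
167 [83, 84, 88, 82, 86, 85, 88, 85, 84, 86, 2] [ 90 105 141 141 141 137 137 108]
[ 0.67157694 -0.14802297  0.1       ]
(np.float64(236.79796514162743), np.float64(141.2573206816492)) (np.float64(310.63285589805537), np.float64(176.86128081390152))
(np.float64(195.92647687874336), np.float64(141.1522510777532)) (np.float64(332.4654538148466), np.float64(158.99418862087094))
(np.float64(277.60589611497653), np.float64(141.3636859652356)) (np.float64(285.79293850679056), np.float64(197.18778002680486))
```

Request:
{"api": "move_arm", "payload": {"deltas": [85,-10,0,0,8.3,0,0,85,-10,0,0,8.3,0,0,85,-10,0,0,8.3,0,0,85,-10,0,0,8.3,0,0,85,-10,0,0,8.3,0,0,85,-10,0,0,8.3,0,0,85,-10,0,0,8.3,0,0,85,-10,0,0,8.3,0,0], "force": 30}}

```text
t: 0.95
tcp_pos: [0.2608, 0.5676, 0.3112]
tool_rot: [0.008, 0.707, -0.009, 0.707]
force: [0.5, -0.4, -0.2]
finger_gap: 0.991
```

Request:
{"api": "move_arm", "payload": {"deltas": [85,0,-20,17,0,0,0,85,0,-40,34,0,0,0,85,0,-40,34,0,0,0,85,0,-40,34,0,0,0,85,0,-40,34,0,0,0,85,0,-40,34,0,0,0,85,0,-40,34,0,0,0,85,0,-40,34,0,0,0,85,0,-40,34,0,0,0,85,0,-40,34,0,0,0]}}

```text
t: 1.95
tcp_pos: [0.5633, 0.1974, 0.3111]
tool_rot: [0.007, 0.707, -0.007, 0.707]
force: [0.9, 0.5, -0.5]
finger_gap: 0.995
```

Request:
{"api": "move_arm", "payload": {"deltas": [85,0,-40,34,0,0,0,85,0,-40,34,0,0,0,85,0,-40,34,0,0,0,85,0,-20,17,0,0,0,85,0,0,0,0,0,0,85,0,0,0,0,0,0]}}

```text
t: 2.55
tcp_pos: [0.6737, 0.0624, 0.3104]
tool_rot: [0.007, 0.708, -0.007, 0.706]
force: [-0.7, -0.0, -0.8]
finger_gap: 0.997
```

Run:
```python
from h import *
s=snap('wrist','w1'); print(manip.sense()['tcp_pos'],-s['R'].T@s['t'])
P=pts(s)
m=(P[...,2]>0.19)&(P[...,2]<0.235)&(P[...,0]>.62)&(P[...,0]<.74); print(m.sum())
q=P[m]; print(np.median(q,0),np.percentile(q[:,0],[2,50,98]),np.percentile(q[:,1],[1,99]),np.percentile(q[:,2],[5,50,95]))
for y in np.arange(-.06,.14,.02):
    k=q[abs(q[:,1]-y)<.01]; print(round(y,2),len(k),np.median(k,0).round(4) if len(k) else '')
```

```text
[0.67327401 0.0633377  0.31070095] [0.67492105 0.1293378  0.45352002]
3477
[0.69504535 0.065899   0.21894405] [0.67677135 0.69504535 0.7029735 ] [-0.06988902  0.15385538] [0.19847795 0.21894405 0.22079741]
-0.06 354 [ 0.6879 -0.0647  0.215 ]
-0.04 196 [ 0.6937 -0.0395  0.2194]
-0.02 214 [ 0.6938 -0.0199  0.2193]
0.0 231 [ 0.6946 -0.      0.2193]
0.02 240 [0.6953 0.0208 0.2193]
0.04 255 [0.6953 0.0399 0.2192]
0.06 275 [0.6961 0.06   0.2193]
0.08 297 [0.6968 0.0799 0.2193]
0.1 320 [0.6968 0.1005 0.2193]
0.12 335 [0.6974 0.1199 0.2192]
```

View pics/w1.png

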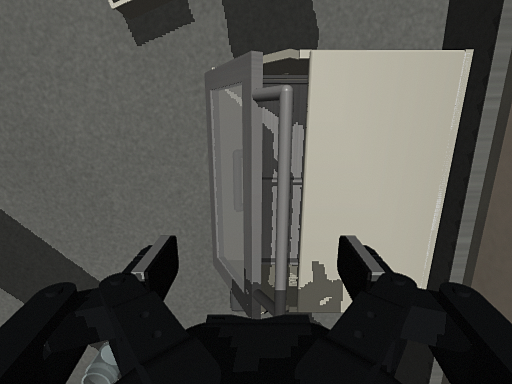

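Request:
{"api": "move_arm", "payload": {"deltas": [60,0,-9,11,0,0,0,60,0,-9,11,0,0,0,60,16,0,0,0,0,0,60,25,0,0,0,0,0,60,25,0,0,0,0,0,60,25,0,0,0,0,0,60,15,0,0,0,0,0,60,9,0,0,0,0,0,60,0,0,0,0,0,0]}}

```text
t: 3.5
tcp_pos: [0.6955, 0.0444, 0.1952]
tool_rot: [0.007, 0.708, -0.007, 0.706]
force: [0.2, 0.3, -0.2]
finger_gap: 0.703
```

Request:
{"api": "move_arm", "payload": {"deltas": [0,0,0,0,0,0,0,0,0,0,0,0,0,0,0,0,0,0,0,0,0,0,0,0,0,0,0,0,0,0,0,0,0,0,0,0,0,0,0,0,0,0], "force": 30}}

```text
t: 4.1
tcp_pos: [0.6966, 0.0444, 0.1976]
tool_rot: [0.007, 0.706, -0.007, 0.708]
force: [0.1, 0.7, 4.3]
finger_gap: 0.126
```

```bash
python3 -c "
import numpy as np
th=np.radians(np.linspace(27.6,-90,21));x=190*np.sin(th);z=190*np.cos(th)
print([(round(-b,1),round(a,1)) for a,b in zip(np.diff(x),np.diff(z))])"
```

```text
[(np.float64(-8.1), np.float64(-17.7)), (np.float64(-6.3), np.float64(-18.5)), (np.float64(-4.4), np.float64(-19.0)), (np.float64(-2.4), np.float64(-19.3)), (np.float64(-0.4), np.float64(-19.5)), (np.float64(1.6), np.float64(-19.4)), (np.float64(3.6), np.float64(-19.2)), (np.float64(5.5), np.float64(-18.7)), (np.float64(7.4), np.float64(-18.0)), (np.float64(9.2), np.float64(-17.2)), (np.float64(10.9), np.float64(-16.1)), (np.float64(12.5), np.float64(-14.9)), (np.float64(14.0), np.float64(-13.6)), (np.float64(15.3), np.float64(-12.1)), (np.float64(16.5), np.float64(-10.4)), (np.float64(17.4), np.float64(-8.7)), (np.float64(18.2), np.float64(-6.9)), (np.float64(18.9), np.float64(-4.9)), (np.float64(19.3), np.float64(-3.0)), (np.float64(19.5), np.float64(-1.0))]
```

Request:
{"api": "move_arm", "payload": {"deltas": [0,-8.1,0,-17.7,0,0,0,0,-6.3,0,-18.5,0,0,0,0,-4.4,0,-19,0,0,0,0,-2.4,0,-19.3,0,0,0,0,-0.4,0,-19.5,0,0,0]}}

```text
t: 4.6
tcp_pos: [0.605, 0.0465, 0.2205]
tool_rot: [0.007, 0.703, -0.007, 0.711]
force: [3.9, 1.4, 2.6]
finger_gap: 0.122
```

Request:
{"api": "move_arm", "payload": {"deltas": [0,1.6,0,-19.4,0,0,0,0,3.6,0,-19.2,0,0,0,0,5.5,0,-18.7,0,0,0,0,7.4,0,-18,0,0,0,0,9.2,0,-17.2,0,0,0]}}

```text
t: 5.1
tcp_pos: [0.5106, 0.0485, 0.1915]
tool_rot: [0.007, 0.705, -0.007, 0.709]
force: [3.2, 3.3, -1.7]
finger_gap: 0.124
```

Request:
{"api": "move_arm", "payload": {"deltas": [0,10.9,0,-16.1,0,0,0,0,12.5,0,-14.9,0,0,0,0,14,0,-13.6,0,0,0,0,15.3,0,-12.1,0,0,0,0,16.5,0,-10.4,0,0,0]}}

```text
t: 5.6
tcp_pos: [0.4435, 0.0497, 0.1216]
tool_rot: [0.007, 0.705, -0.007, 0.709]
force: [2.7, 3.2, 1.1]
finger_gap: 0.124
```

Request:
{"api": "move_arm", "payload": {"deltas": [0,17.4,0,-8.7,0,0,0,0,18.2,0,-6.9,0,0,0,0,18.9,0,-4.9,0,0,0,0,19.3,0,-3,0,0,0,0,19.5,0,-1,0,0,0,0,0,0,0,0,0,0,0,0,0,0,0,0,0]}}

```text
t: 6.3
tcp_pos: [0.4193, 0.0496, 0.0278]
tool_rot: [0.007, 0.706, -0.007, 0.708]
force: [3.3, 2.6, -2.0]
finger_gap: 0.124
```

Request:
{"api": "move_arm", "payload": {"deltas": [0,3,0,0,0,0,0,0,2,0,0,0,0,0,0,0,0,0,0,0,0]}}

```text
t: 6.6
tcp_pos: [0.4194, 0.0496, 0.0257]
tool_rot: [0.006, 0.705, -0.007, 0.709]
force: [0.5, 4.0, 26.3]
finger_gap: 0.128
```

Request:
{"api": "move_arm", "payload": {"deltas": [45,0,0,0,0,0,0,45,0,0,0,0,0,0,45,0,0,0,0,0,0,45,-20,0,0,0,0,0,60,-40,0,0,0,0,0,60,-40,0,0,0,0,0,60,-40,0,0,0,0,0,60,-40,0,0,0,0,0,60,-20,0,10,0,0,0,60,0,0,0,0,0,0]}}

```text
t: 7.6
tcp_pos: [0.4303, 0.0491, 0.2257]
tool_rot: [0.006, 0.704, -0.007, 0.71]
force: [0.8, 0.8, 0.1]
finger_gap: 0.71
```

Run:
```python
from h import *
s=snap('wrist','w2'); snap('top','t2')
P=pts(s); print(manip.sense()['tcp_pos'])
m=(P[...,2]>.06)&(P[...,2]<.09)&(P[...,0]<.66)&(abs(P[...,1]-.04)<.06);q=P[m];print(m.sum(),np.median(q,0),np.percentile(q[:,:2],[2,98],axis=0))
for x in (.415,.48,.55,.58,.6): 
    k=P[(abs(P[...,0]-x)<.003)&(abs(P[...,1]-.04)<.1)]; print(x,len(k),np.percentile(k[:,2],[10,50,90]))
```

```text
[0.42672695 0.04950557 0.22254177]
1149 [0.64028597 0.04444137 0.0766076 ] [[ 0.63607156 -0.00190324]
 [ 0.65811686  0.08510477]]
0.415 2574 [0.04994703 0.31548862 0.32706317]
0.48 5437 [0.04571441 0.29698641 0.31322558]
0.55 774 [0.04347235 0.04444009 0.04548395]
0.58 782 [0.04357817 0.04445727 0.04534211]
0.6 775 [0.04458417 0.04552962 0.04635256]
```

View pics/w2.png

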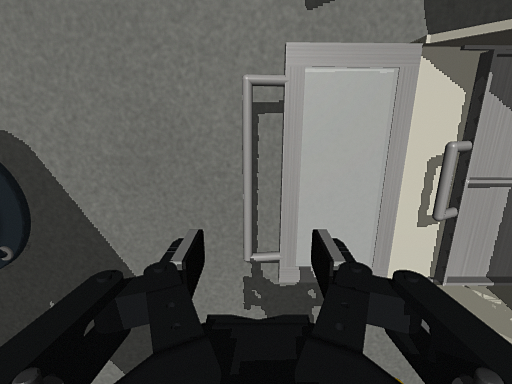

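View pics/t2.png

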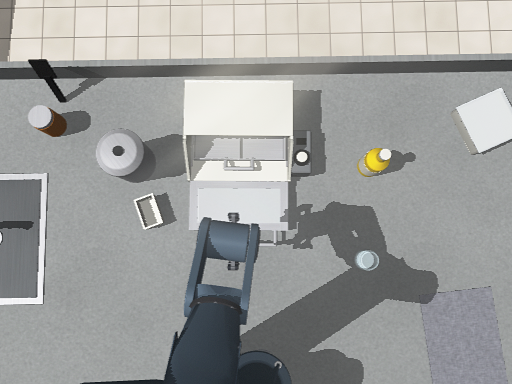

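Request:
{"api": "move_arm", "payload": {"deltas": [24,0,-1,25,0,0,0,24,5,-1,35,0,0,0,24,10,0,40,0,0,0,24,20,0,40,0,0,0,24,25,0,40,0,0,0,24,25,0,33,0,0,0,24,0,0,0,0,0,0,24,0,0,0,0,0,0]}}

```text
t: 8.5
tcp_pos: [0.6379, 0.0436, 0.1339]
tool_rot: [0.007, 0.71, -0.006, 0.704]
force: [-0.5, 0.2, -0.3]
finger_gap: 0.28
```

Run:
```python
from h import *
s=snap('wrist','w3'); st=manip.sense(); print(st['tcp_pos'],st['finger_gap'])
P=pts(s)
m=(P[...,2]>.071)&(P[...,2]<.084)&(P[...,0]<.66)&(P[...,0]>.62)&(abs(P[...,1]-.04)<.06);q=P[m];print(m.sum(),np.median(q,0),np.percentile(q,[2,98],axis=0))
for y in (.01,.02,.03,.04,.05,.06,.07): 
    k=q[abs(q[:,1]-y)<.005]; print(y,len(k),np.median(k,0) if len(k) else '')
```

```text
[0.63809343 0.0436248  0.13566471] 0.2790347797265362
1836 [0.64371814 0.04784589 0.07723063] [[ 0.63721984 -0.00147139  0.07182293]
 [ 0.65578385  0.08498764  0.07925462]]
0.01 161 [0.64252462 0.00970168 0.07746576]
0.02 162 [0.64187606 0.02005037 0.07779484]
0.03 171 [0.64271694 0.03016948 0.07757804]
0.04 178 [0.64282571 0.03981598 0.0774971 ]
0.05 188 [0.64293592 0.05008876 0.07740156]
0.06 188 [0.64307004 0.05995696 0.07755509]
0.07 205 [0.64321054 0.0699527  0.07741164]
```

View pics/w3.png

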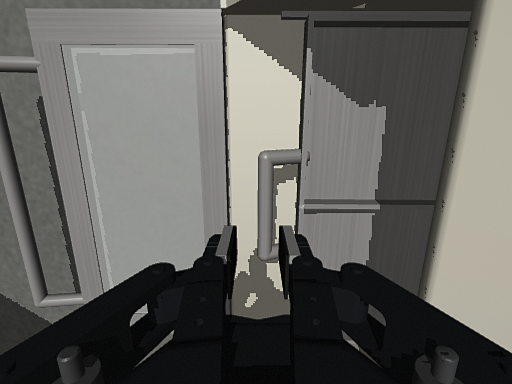

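Request:
{"api": "move_arm", "payload": {"deltas": [24,15,0,4,0,0,0,24,20,0,0,0,0,0,24,20,0,0,0,0,0,24,15,0,0,0,0,0,24,9,0,0,0,0,0,24,0,0,0,0,0,0]}}

```text
t: 9.15
tcp_pos: [0.6434, 0.0435, 0.058]
tool_rot: [0.007, 0.708, -0.007, 0.706]
force: [0.5, 0.4, -0.5]
finger_gap: 0.281
```

Request:
{"api": "move_arm", "payload": {"deltas": [0,0,0,0,0,0,0,0,0,0,0,0,0,0,0,0,0,0,0,0,0,0,0,0,0,0,0,0]}}

```text
t: 9.55
tcp_pos: [0.6432, 0.0434, 0.0594]
tool_rot: [0.007, 0.708, -0.007, 0.706]
force: [-5.7, -0.9, 0.9]
finger_gap: 0.123
```

Request:
{"api": "move_arm", "payload": {"deltas": [0,0,0.1,-10,0,0,0,0,0,0.1,-20,0,0,0,0,0,0.1,-22,0,0,0,0,0,0.1,-22,0,0,0,0,0,0.1,-22,0,0,0,0,0,0.1,-22,0,0,0,0,0,0.1,-22,0,0,0,0,0,0.1,-20,0,0,0,0,0,0,-14,0,0,0,0,0,0,0,0,0,0]}}

```text
t: 10.55
tcp_pos: [0.469, 0.0476, 0.0594]
tool_rot: [0.007, 0.708, -0.007, 0.707]
force: [-1.9, -0.5, -2.7]
finger_gap: 0.126
```

Request:
{"api": "move_arm", "payload": {"deltas": [0,0,0,-4,0,0,0,0,0,0,-3,0,0,0,0,0,0,-2,0,0,0,0,0,0,0,0,0,0]}}

```text
t: 10.95
tcp_pos: [0.4632, 0.0477, 0.0594]
tool_rot: [0.007, 0.706, -0.007, 0.708]
force: [3.8, 3.2, -3.9]
finger_gap: 0.123
```

Request:
{"api": "move_arm", "payload": {"deltas": [0,0,0,-3,0,0,0,0,0,0,-2,0,0,0,0,0,0,0,0,0,0]}}

```text
t: 11.25
tcp_pos: [0.4633, 0.0476, 0.0594]
tool_rot: [0.007, 0.702, -0.007, 0.712]
force: [9.5, 7.0, -11.3]
finger_gap: 0.125
```

Request:
{"api": "move_arm", "payload": {"deltas": [24,0,0,4,0,0,0,24,0,0,0,0,0,0,24,0,0,0,0,0,0,24,-20,0,0,0,0,0,24,-40,0,0,0,0,0,60,-40,0,0,0,0,0,85,-40,0,0,0,0,0,85,-40,0,0,0,0,0,85,-20,-20,0,0,0,0,85,0,-40,-10,0,0,0]}}

```text
t: 12.25
tcp_pos: [0.4515, -0.012, 0.2625]
tool_rot: [0.005, 0.704, -0.006, 0.71]
force: [1.1, -0.5, -0.3]
finger_gap: 0.99
```

Request:
{"api": "move_arm", "payload": {"deltas": [85,0,-40,-10,0,0,0,85,0,-40,-10,0,0,0,85,0,-40,-10,0,0,0,85,0,-40,-10,0,0,0,85,0,-40,-10,0,0,0,85,0,-40,-10,0,0,0,85,0,-20,-10,0,0,0,85,0,0,0,0,0,0,85,0,0,0,0,0,0]}}

```text
t: 13.15
tcp_pos: [0.3736, -0.2701, 0.2588]
tool_rot: [0.008, 0.708, -0.007, 0.707]
force: [0.9, 0.2, -0.1]
finger_gap: 0.997
```

Run:
```python
from h import *
s=snap('wrist','w4'); t=snap('top','t4');st=manip.sense(); print(st['tcp_pos'],st['finger_gap'])
P=pts(s)
m=(P[...,2]>.06)&(P[...,2]<.08)&(abs(P[...,0]-.365)<.08)&(abs(P[...,1]+.335)<.08);q=P[m];print(m.sum());
print(np.percentile(q,[1,50,99],axis=0)); print(cv2.minEnclosingCircle((q[:,:2]*1000).astype(np.float32)))
```

```text
[ 0.3742488  -0.26930016  0.25889443] 0.9980917808486328
520
[[ 0.34096505 -0.36302796  0.06008757]
 [ 0.36646878 -0.33767565  0.06967507]
 [ 0.3922109  -0.3104971   0.07195026]]
((366.6317443847656, -336.9611511230469), 27.017471313476562)
```

View pics/w4.png

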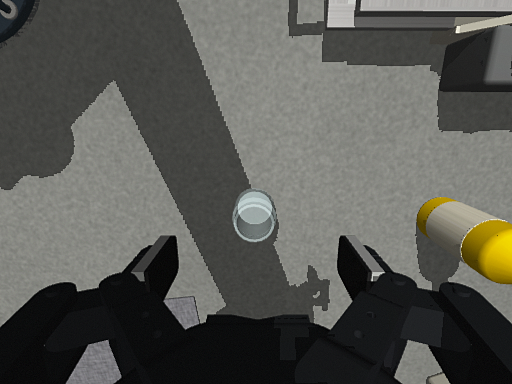

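View pics/t4.png

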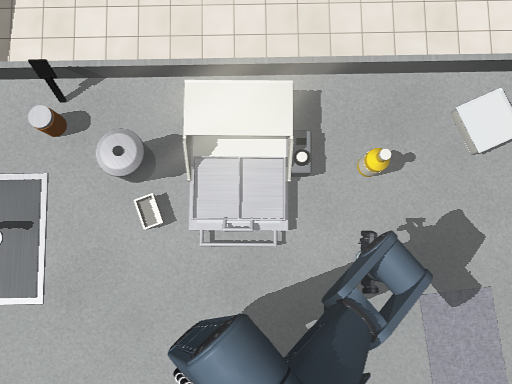

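Request:
{"api": "move_arm", "payload": {"deltas": [85,0,-24,-3,0,0,0,85,0,-30,-3.6,0,0,0,85,0,-14,0,0,0,0,85,0,0,0,0,0,0,85,30,0,0,0,0,0,85,30,0,0,0,0,0,85,30,0,0,0,0,0,85,20,0,0,0,0,0,85,0,0,0,0,0,0]}}

```text
t: 14.15
tcp_pos: [0.3656, -0.3349, 0.1467]
tool_rot: [0.009, 0.709, -0.004, 0.706]
force: [-0.6, 0.7, -0.3]
finger_gap: 0.994
```

Run:
```python
from h import *
s=snap('wrist','w5');st=manip.sense(); print(st['tcp_pos'],st['finger_gap'],Ro.from_quat(st['tool_rot']).as_matrix().round(3).tolist())
P=pts(s)
m=(P[...,2]>.06)&(P[...,2]<.08)&(abs(P[...,0]-.365)<.04)&(abs(P[...,1]+.335)<.04);q=P[m];print(m.sum());
print(np.percentile(q,[1,50,99],axis=0)); print(cv2.minEnclosingCircle((q[:,:2]*1000).astype(np.float32)))
```

```text
[ 0.36638554 -0.33621645  0.14824623] 0.9972437269836464 [[-0.002, 0.018, 1.0], [0.004, 1.0, -0.018], [-1.0, 0.004, -0.002]]
1143
[[ 0.34093994 -0.36275427  0.06022008]
 [ 0.36667978 -0.3399439   0.06988613]
 [ 0.39249716 -0.31067506  0.07173484]]
((366.81610107421875, -336.9137268066406), 27.15688705444336)
```

View pics/w5.png

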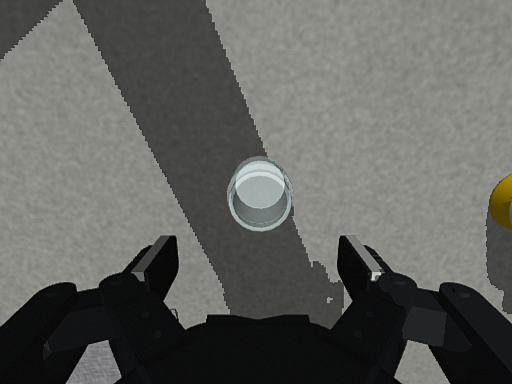

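Jar is centred between the fingers in the picture (260,195), upright. Descend and grip.

Request:
{"api": "move_arm", "payload": {"deltas": [85,25,-0.5,0,0,0,0,85,30,0,0,0,0,0,85,30,0,0,0,0,0,85,25,0,0,0,0,0,85,16,0,0,0,0,0,85,0,0,0,0,0,0]}}

```text
t: 14.8
tcp_pos: [0.3669, -0.3384, 0.0227]
tool_rot: [0.007, 0.707, -0.006, 0.707]
force: [-0.1, 0.2, 0.0]
finger_gap: 0.992
```

Request:
{"api": "move_arm", "payload": {"deltas": [0,0,0,0,0,0,0,0,0,0,0,0,0,0,0,0,0,0,0,0,0,0,0,0,0,0,0,0], "force": 30}}

```text
t: 15.2
tcp_pos: [0.3674, -0.3398, 0.0252]
tool_rot: [0.006, 0.706, -0.008, 0.708]
force: [0.2, -0.3, 3.9]
finger_gap: 0.681
```

Request:
{"api": "move_arm", "payload": {"deltas": [0,-10,0,0,0,0,0,0,-30,0,0,0,0,0,0,-40,0,0,0,0,0,0,-40,0,0,0,0,0,0,-30,0,0,0,0,0,0,0,20,9,0,0,0,0,0,38,17.5,0,0,0,0,0,38,17.5,0,0,0,0,0,38,17.5,0,0,0,0,0,38,17.5,0,0,0]}}

```text
t: 16.2
tcp_pos: [0.4493, -0.1671, 0.1745]
tool_rot: [0.007, 0.707, -0.007, 0.708]
force: [0.7, -0.7, -1.8]
finger_gap: 0.683
```

Request:
{"api": "move_arm", "payload": {"deltas": [0,0,38,17.5,0,0,0,0,0,38,17.5,0,0,0,0,0,38,17.5,0,0,0,0,0,38,17.5,0,0,0,0,0,38,17.5,0,0,0,0,0,38,17.5,0,0,0,0,0,36,17.5,0,0,0,0,0,18,8.5,0,0,0,0,0,0,0,0,0,0,0,0,0,0,0,0,0]}}

```text
t: 17.2
tcp_pos: [0.5846, 0.111, 0.1738]
tool_rot: [0.006, 0.707, -0.006, 0.707]
force: [-1.4, 1.0, -2.0]
finger_gap: 0.676
```

Run:
```python
from h import *
s=snap('wrist','w6'); t=snap('top','t6');st=manip.sense(); print(st['tcp_pos'],st['finger_gap'],Ro.from_quat(st['tool_rot']).as_matrix().round(3).tolist())
```

```text
[0.5844096  0.10996223 0.17351623] 0.6792494715692344 [[-0.001, 0.02, 1.0], [-0.0, 1.0, -0.02], [-1.0, -0.0, -0.001]]
```

View pics/w6.png

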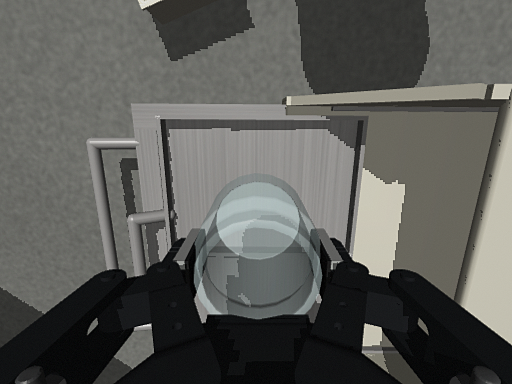

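View pics/t6.png

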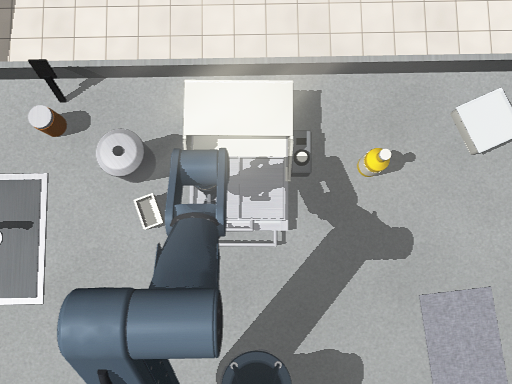

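Request:
{"api": "move_arm", "payload": {"deltas": [0,15,0,0,0,0,0,0,25,0,0,0,0,0,0,25,0,0,0,0,0,0,15,0,0,0,0,0,0,10,0,0,0,0,0,0,3,0,0,0,0,0,0,0,0,0,0,0,0]}}

```text
t: 18.0
tcp_pos: [0.5853, 0.1102, 0.0802]
tool_rot: [0.007, 0.707, -0.007, 0.707]
force: [-0.2, 0.6, -0.8]
finger_gap: 0.679
```

Request:
{"api": "move_arm", "payload": {"deltas": [0,1.5,0,0,0,0,0,0,1.5,0,0,0,0,0,0,0,0,0,0,0,0]}}

```text
t: 18.3
tcp_pos: [0.5855, 0.1109, 0.0776]
tool_rot: [0.007, 0.707, -0.007, 0.707]
force: [0.2, -0.7, -1.0]
finger_gap: 0.677
```

Request:
{"api": "move_arm", "payload": {"deltas": [0,1.5,0,0,0,0,0,0,0,0,0,0,0,0]}}

```text
t: 18.5
tcp_pos: [0.5859, 0.111, 0.0772]
tool_rot: [0.007, 0.706, -0.007, 0.708]
force: [-0.1, 0.1, 5.9]
finger_gap: 0.678
```

Request:
{"api": "move_arm", "payload": {"deltas": [80,0,0,0,0,0,0,80,0,0,0,0,0,0,80,0,0,0,0,0,0,80,-15,0,0,0,0,0,85,-30,0,0,0,0,0,85,-40,0,0,0,0,0,85,-40,0,0,0,0,0,85,-40,0,0,0,0,0,85,-20,20,-6,0,0,0,85,0,35,-12,0,0,0]}}

```text
t: 19.5
tcp_pos: [0.5716, 0.1652, 0.2648]
tool_rot: [0.008, 0.704, -0.008, 0.71]
force: [-0.3, 0.4, 0.1]
finger_gap: 0.997
```

Request:
{"api": "move_arm", "payload": {"deltas": [85,0,35,-12,0,0,0,85,0,35,-12,0,0,0,85,0,20,-12,0,0,0,85,0,0,-5,0,0,0,85,0,0,0,0,0,0,85,0,0,0,0,0,0]}}

```text
t: 20.1
tcp_pos: [0.5294, 0.2561, 0.2606]
tool_rot: [0.007, 0.707, -0.007, 0.707]
force: [0.9, 0.0, 0.8]
finger_gap: 0.994
```

Run:
```python
from h import *
s=snap('wrist','w7'); t=snap('top','t7'); snap('scene','s7');st=manip.sense(); print(st['tcp_pos'],st['finger_gap'],Ro.from_quat(st['tool_rot']).as_matrix().round(3).tolist())
P=pts(s); print(s['depth'][190,250])
m=(P[...,2]>.04)&(P[...,2]<.06)&(abs(P[...,0]-.519)<.07)&(abs(P[...,1]-.31)<.08);q=P[m];print(m.sum());
r=cv2.minAreaRect((q[:,:2]*1000).astype(np.float32));print(r,cv2.boxPoints(r),np.median(q[:,2]))
for z in (.05,.1,.15,.19):
    m=(abs(P[...,2]-z)<.02)&(P[...,1]>.22)&(P[...,0]>.58);q=P[m];print(z,m.sum(),np.percentile(q,[1,99],axis=0) if len(q) else '')
print(ray(load('top0'),121,151,.206))
```

```text
[0.52973593 0.25584587 0.2605745 ] 0.9947443340260658 [[0.0, 0.021, 1.0], [-0.0, 1.0, -0.021], [-1.0, -0.0, 0.0]]
0.4178017
1083
((521.6331787109375, 313.2742919921875), (95.03959655761719, 60.143367767333984), 19.784902572631836) [[466.7395  325.48584]
 [487.0974  268.89276]
 [576.52686 301.06274]
 [556.16895 357.65582]] 0.05032754003623819
0.05 594 [[0.61317495 0.30371696 0.03091235]
 [0.65694714 0.40321538 0.06978915]]
0.1 953 [[0.61223923 0.30279241 0.08053893]
 [0.65645493 0.40316501 0.11971494]]
0.15 1472 [[0.61130408 0.3034533  0.13029328]
 [0.65255297 0.40243077 0.16688932]]
0.19 20093 [[0.6103325  0.30102137 0.17668261]
 [0.7095322  0.39436634 0.20726616]]
[0.67464386 0.35404074 0.206     ]
```

View pics/w7.png

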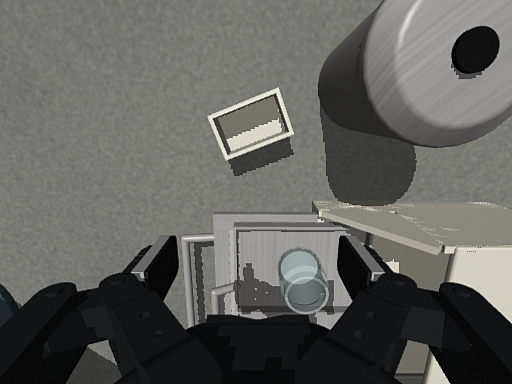

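View pics/s7.png

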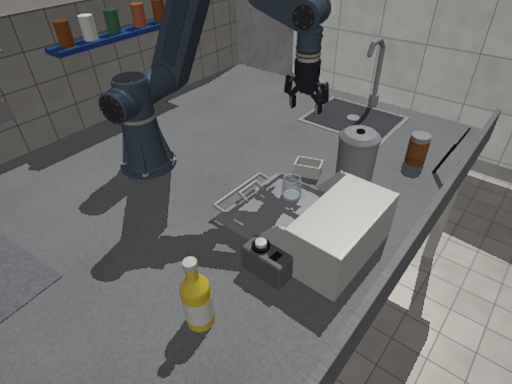

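Request:
{"api": "move_arm", "payload": {"deltas": [85,0,28,-3.5,0,0,0,85,0,29,-3.5,0,0,0,85,0,0,0,8.5,0,0,85,0,0,0,8.5,0,0,85,0,0,0,8.5,0,0,85,0,0,0,8.5,0,0,85,0,0,0,8.5,0,0,85,0,0,0,8.5,0,0,85,0,0,0,8.5,0,0,85,0,0,0,8.5,0,0]}}

```text
t: 21.25
tcp_pos: [0.5238, 0.3131, 0.2605]
tool_rot: [0.403, 0.581, -0.403, 0.581]
force: [0.6, -0.4, -0.4]
finger_gap: 0.993
```

Request:
{"api": "move_arm", "payload": {"deltas": [85,20,0,0,1,0,0,85,30,0,0,0,0,0,85,30,0,0,0,0,0,85,20,0,0,0,0,0,85,0,0,0,0,0,0]}}

```text
t: 21.75
tcp_pos: [0.5215, 0.3124, 0.1574]
tool_rot: [0.404, 0.58, -0.409, 0.577]
force: [-0.7, 0.4, 0.1]
finger_gap: 0.994
```

Run:
```python
from h import *
s=snap('wrist','w8');st=manip.sense(); print(st['tcp_pos'],st['finger_gap'],Ro.from_quat(st['tool_rot']).as_matrix().round(3).tolist())
P=pts(s)
m=(P[...,2]>.04)&(P[...,2]<.06)&(abs(P[...,0]-.519)<.07)&(abs(P[...,1]-.31)<.08);q=P[m];print(m.sum());
r=cv2.minAreaRect((q[:,:2]*1000).astype(np.float32));print(r,cv2.boxPoints(r),np.median(q[:,2]))
R=Ro.from_quat(st['tool_rot']).as_matrix(); d=np.array([r[0][0],r[0][1],15])-1000*st['tcp_pos']; print('tool delta',R.T@d)
```

```text
[0.52280454 0.31302792 0.15929629] 0.9947838310911777 [[-0.003, 0.941, 0.34], [-0.001, 0.34, -0.941], [-1.0, -0.003, 0.0]]
1962
((521.6869506835938, 313.0574035644531), (95.35260772705078, 60.10408020019531), 19.927207946777344) [[466.62268 325.0608 ]
 [487.1077  268.55536]
 [576.7512  301.05402]
 [556.26624 357.55945]] 0.050263199838495254
tool delta [144.29888154  -0.56922036  -0.42200776]
```

View pics/w8.png

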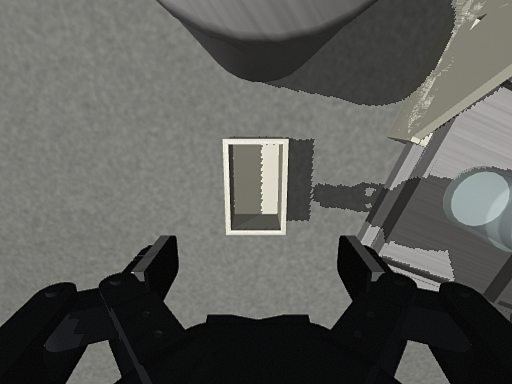

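Request:
{"api": "move_arm", "payload": {"deltas": [85,25,-0.5,-0.4,0,0,0,85,30,0,0,0,0,0,85,30,0,0,0,0,0,85,30,0,0,0,0,0,85,18,0,0,0,0,0,85,11,0,0,0,0,0,85,0,0,0,0,0,0]}}

```text
t: 22.5
tcp_pos: [0.523, 0.3141, 0.0164]
tool_rot: [0.406, 0.579, -0.406, 0.579]
force: [-1.2, -0.8, 1.4]
finger_gap: 0.996
```

Request:
{"api": "move_arm", "payload": {"deltas": [0,0,0,0,0,0,0,0,0,0,0,0,0,0,0,0,0,0,0,0,0,0,0,0,0,0,0,0], "force": 25}}

```text
t: 22.9
tcp_pos: [0.5238, 0.3148, 0.0183]
tool_rot: [0.407, 0.578, -0.405, 0.58]
force: [0.7, 0.4, 6.4]
finger_gap: 0.653
```

Request:
{"api": "move_arm", "payload": {"deltas": [0,-10,0,0,0,0,0,0,-30,0,0,0,0,0,0,-35,0,0,0,0,0,0,-35,0,0,0,0,0,0,-35,0,0,7,0,0,0,-35,0,0,7,0,0,0,0,0,0,7,0,0,0,0,0,0,0,0,0]}}

```text
t: 23.7
tcp_pos: [0.5226, 0.3143, 0.1984]
tool_rot: [0.505, 0.495, -0.504, 0.496]
force: [0.2, -0.1, -1.5]
finger_gap: 0.652
```

Request:
{"api": "move_arm", "payload": {"deltas": [0,0,3,18,0,0,0,0,0,7,35,0,0,0,0,0,7,35,0,0,0,0,0,7,35,0,0,0,0,0,7,35,0,0,0,0,0,7,35,0,0,0,0,0,7,35,0,0,0,0,0,7,35,0,0,0,0,0,7,35,0,0,0,0,0,7,30,0,0,0]}}

```text
t: 24.7
tcp_pos: [0.5811, -0.0166, 0.1954]
tool_rot: [-0.503, -0.497, 0.505, -0.495]
force: [0.2, -0.0, -0.7]
finger_gap: 0.653
```

Request:
{"api": "move_arm", "payload": {"deltas": [0,0,0,10,0,0,0,0,0,0,0,0,0,0,0,0,0,0,0,0,0]}}

```text
t: 25.0
tcp_pos: [0.581, -0.0239, 0.1959]
tool_rot: [-0.504, -0.496, 0.505, -0.495]
force: [0.3, 0.0, -0.8]
finger_gap: 0.652
```

Run:
```python
from h import *
s=snap('wrist','w9'); t=snap('top','t9');st=manip.sense(); print(st['tcp_pos'],st['finger_gap'],Ro.from_quat(st['tool_rot']).as_matrix().round(3).tolist())
P=pts(s)
m=(P[...,2]>.03)&(P[...,2]<.1);
```

```text
[ 0.58129964 -0.02334517  0.19627266] 0.6557305754835054 [[-0.001, 1.0, -0.017], [0.001, -0.017, -1.0], [-1.0, -0.001, -0.001]]
```

View pics/w9.png

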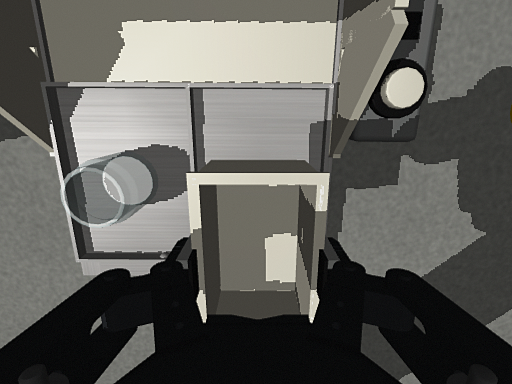

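View pics/t9.png

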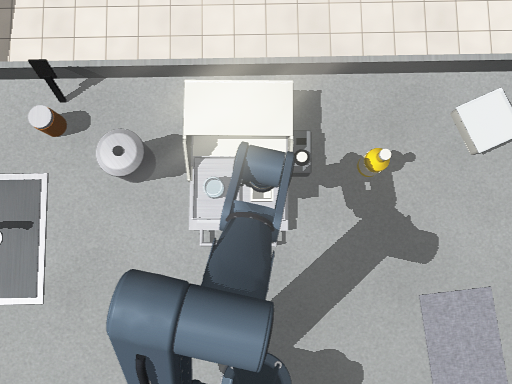

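Request:
{"api": "move_arm", "payload": {"deltas": [0,15,0,0,0,0,0,0,30,0,0,0,0,0,0,30,0,0,0,0,0,0,25,0,0,0,0,0,0,14,0,0,0,0,0,0,8,0,0,0,0,0,0,0,0,0,0,0,0]}}

```text
t: 25.8
tcp_pos: [0.5818, -0.0243, 0.074]
tool_rot: [-0.504, -0.496, 0.505, -0.495]
force: [-0.4, -0.6, -1.3]
finger_gap: 0.649
```

Request:
{"api": "move_arm", "payload": {"deltas": [0,1.5,0,0,0,0,0,0,1.5,0,0,0,0,0,0,0,0,0,0,0,0]}}

```text
t: 26.1
tcp_pos: [0.5826, -0.0251, 0.0724]
tool_rot: [0.505, 0.495, -0.504, 0.496]
force: [-0.5, -0.9, -0.7]
finger_gap: 0.649
```

Request:
{"api": "move_arm", "payload": {"deltas": [0,1.5,0,0,0,0,0,0,1,0,0,0,0,0,0,0,0,0,0,0,0]}}

```text
t: 26.4
tcp_pos: [0.5827, -0.0251, 0.0703]
tool_rot: [0.505, 0.495, -0.504, 0.496]
force: [-0.8, 0.5, 5.2]
finger_gap: 0.65
```

Request:
{"api": "move_arm", "payload": {"deltas": [75,0,0,0,0,0,0,75,0,0,0,0,0,0,75,0,0,0,0,0,0,75,-15,0,0,0,0,0,75,-30,0,0,0,0,0,75,-40,0,0,0,0,0,75,-40,0,0,0,0,0,75,-40,-20,0,0,0,0,60,-25,-35,0,0,0,0,24,0,-35,0,0,0,0]}}

```text
t: 27.4
tcp_pos: [0.4939, -0.0239, 0.2628]
tool_rot: [0.506, 0.493, -0.503, 0.498]
force: [0.2, 0.1, 0.7]
finger_gap: 0.554
```

Request:
{"api": "move_arm", "payload": {"deltas": [24,0,-20,-20,-8.5,0,0,24,0,0,-20,-8.5,0,0,24,0,0,0,-8.5,0,0,24,0,0,0,-8.5,0,0,24,0,0,0,-8.5,0,0,24,0,0,0,-8.5,0,0,24,0,0,0,-8.5,0,0,24,0,0,0,-8.5,0,0,24,0,0,0,-8.5,0,0,24,0,0,0,-8.5,0,0]}}

```text
t: 28.4
tcp_pos: [0.4697, 0.017, 0.259]
tool_rot: [0.035, 0.706, -0.035, 0.706]
force: [0.3, 1.2, 0.2]
finger_gap: 0.281
```

Request:
{"api": "move_arm", "payload": {"deltas": [24,0,0,0,-5,0,0,24,0,0,0,0,0,0]}}

```text
t: 28.6
tcp_pos: [0.4697, 0.017, 0.259]
tool_rot: [0.007, 0.707, -0.007, 0.707]
force: [-1.2, -0.1, 0.7]
finger_gap: 0.281
```

```bash
python3 - <<'E'
from h import *
s=snap('wrist','w10'); t=snap('top','t10'); snap('scene','s10');st=manip.sense(); print(st['t'],st['tcp_pos'],st['finger_gap'],Ro.from_quat(st['tool_rot']).as_matrix().round(3).tolist())
P=pts(s)
m=(P[...,2]>.07)&(P[...,2]<.083)&(P[...,0]<.49)&(P[...,0]>.44)&(abs(P[...,1]-.045)<.035);q=P[m];print(m.sum(),np.median(q,0),np.percentile(q,[2,98],axis=0))
E
cd pics; python3 -c "
import cv2
a=cv2.imread('w10.png');b=cv2.imread('t10.png')
cv2.imwrite('d10.png',cv2.resize(b[100:260,130:330],None,fx=4,fy=4,interpolation=2)[:600])"
```

```text
28.75 [0.46981763 0.0169861  0.25905529] 0.277533687747259 [[-0.0, 0.021, 1.0], [0.0, 1.0, -0.021], [-1.0, 0.0, -0.0]]
589 [0.46397361 0.04584852 0.07745424] [[0.45792711 0.01134972 0.07281111]
 [0.46979692 0.07899219 0.07974621]]
```

View pics/w10.png

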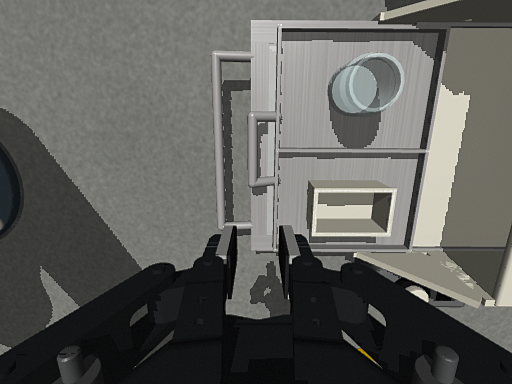

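View pics/t10.png

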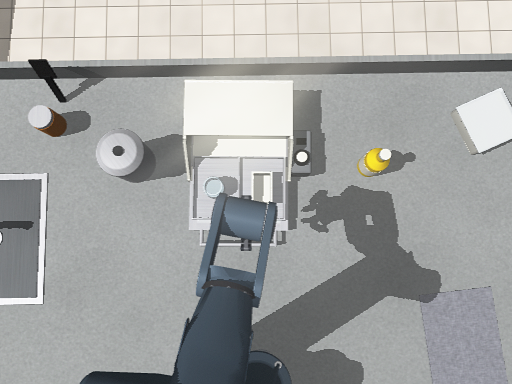

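View pics/s10.png

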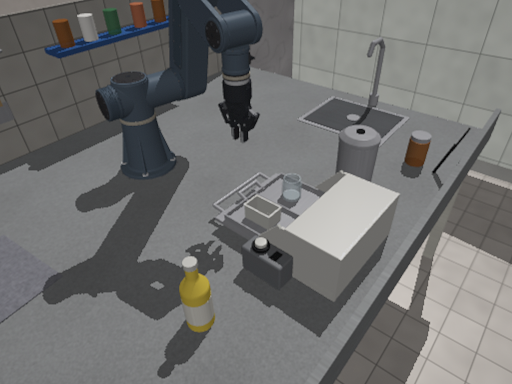

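Request:
{"api": "move_arm", "payload": {"deltas": [24,0,14,-3,0,0,0,24,0,14,-3.2,0,0,0,24,20,0,0,0,0,0,24,40,0,0,0,0,0,24,40,0,0,0,0,0,24,35,0,0,0,0,0,24,25,0,0,0,0,0,24,0,0,0,0,0,0,24,0,0,0,0,0,0]}}

```text
t: 29.65
tcp_pos: [0.4641, 0.0459, 0.0992]
tool_rot: [0.007, 0.707, -0.006, 0.707]
force: [-0.1, 0.7, -0.3]
finger_gap: 0.277
```

Request:
{"api": "move_arm", "payload": {"deltas": [24,20,0,0,0,0,0,24,12,0,0,0,0,0,24,8,0,0,0,0,0,24,0,0,0,0,0,0,0,0,0,0,0,0,0,0,0,0,0,0,0,0,0,0,0,0,0,0,0,0,0,0,0,0,0,0], "force": 30}}

```text
t: 30.45
tcp_pos: [0.4647, 0.0451, 0.06]
tool_rot: [0.007, 0.706, -0.007, 0.708]
force: [-0.4, 1.7, 6.6]
finger_gap: 0.123
```

Request:
{"api": "move_arm", "payload": {"deltas": [0,0,0,3,0,0,0,0,0,0,6,0,0,0,0,0,0,9,0,0,0,0,0,0,11,0,0,0,0,0,0,12,0,0,0,0,0,0,12,0,0,0,0,0,0,12,0,0,0,0,0,0,12,0,0,0,0,0,0,12,0,0,0,0,0,0,12,0,0,0]}}

```text
t: 31.45
tcp_pos: [0.5651, 0.0428, 0.06]
tool_rot: [0.006, 0.707, -0.007, 0.707]
force: [-3.0, -0.6, 6.0]
finger_gap: 0.125
```

Request:
{"api": "move_arm", "payload": {"deltas": [0,0,0,12,0,0,0,0,0,0,12,0,0,0,0,0,0,12,0,0,0,0,0,0,12,0,0,0,0,0,0,10,0,0,0,0,0,0,8,0,0,0,0,0,0,6,0,0,0,0,0,0,4,0,0,0,0,0,0,2,0,0,0,0,0,0,1,0,0,0]}}

```text
t: 32.45
tcp_pos: [0.6432, 0.0409, 0.0601]
tool_rot: [0.006, 0.708, -0.007, 0.706]
force: [-6.2, -2.8, 8.5]
finger_gap: 0.125
```

Request:
{"api": "move_arm", "payload": {"deltas": [0,0,0,2,0,0,0,0,0,0,2,0,0,0,0,0,0,0,0,0,0]}}

```text
t: 32.75
tcp_pos: [0.6432, 0.0409, 0.06]
tool_rot: [0.006, 0.711, -0.007, 0.703]
force: [-10.8, -3.3, 13.3]
finger_gap: 0.122
```

Request:
{"api": "move_arm", "payload": {"deltas": [24,0,0,-4,0,0,0,24,0,0,0,0,0,0,24,0,0,0,0,0,0,24,-20,0,0,0,0,0,24,-30,0,0,0,0,0,24,-30,0,-10,0,0,0,24,-20,0,-35,0,0,0,24,0,0,-40,0,0,0,24,0,0,-40,0,0,0,24,0,0,-40,0,0,0]}}

```text
t: 33.75
tcp_pos: [0.4785, 0.0449, 0.1594]
tool_rot: [0.007, 0.706, -0.007, 0.708]
force: [0.7, -0.5, -0.8]
finger_gap: 0.279
```

Request:
{"api": "move_arm", "payload": {"deltas": [40,0,2,-35,0,0,0,40,0,3,-20,0,0,0,40,0,0,0,0,0,0,40,0,0,0,0,0,0]}}

```text
t: 34.15
tcp_pos: [0.426, 0.0507, 0.1595]
tool_rot: [0.007, 0.706, -0.007, 0.708]
force: [-0.1, -0.4, -0.1]
finger_gap: 0.468
```

Run:
```python
from h import *
s=snap('wrist','w11'); t=snap('top','t11'); st=manip.sense(); print(st['t'],st['tcp_pos'],st['finger_gap'])
P=pts(s)
m=(P[...,2]>.071)&(P[...,2]<.084)&(P[...,0]<.66)&(P[...,0]>.62)&(abs(P[...,1]-.04)<.03);q=P[m];print(m.sum(),np.median(q,0))
m=(P[...,2]>.042)&(P[...,2]<.058)&(P[...,0]<.435)&(P[...,0]>.40)&(abs(P[...,1]-.06)<.08);q=P[m];print('bar',m.sum(),np.median(q,0),np.percentile(q,[2,98],axis=0))
```

```text
34.25 [0.42694481 0.05043557 0.15938746] 0.46734572891437043
1049 [0.63889549 0.03973675 0.0768206 ]
bar 2043 [0.41951842 0.06999815 0.05045421] [[ 0.41302147 -0.01581382  0.04658416]
 [ 0.42572087  0.13708943  0.05232609]]
```

View pics/w11.png

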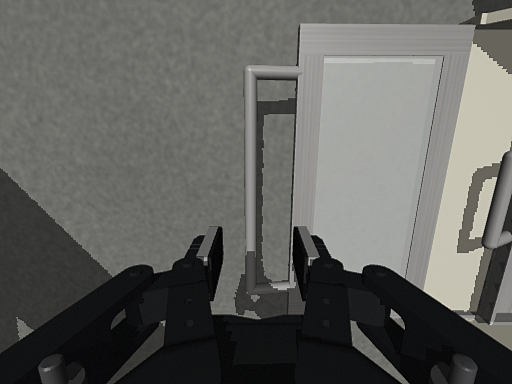

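View pics/t11.png

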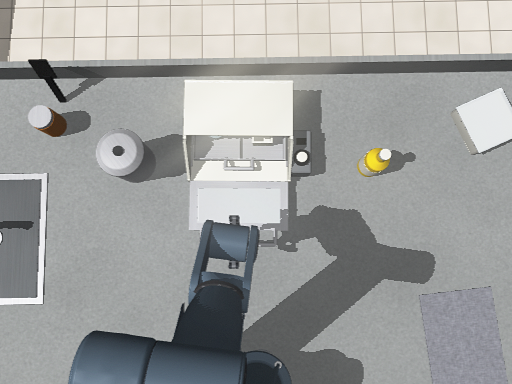

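Request:
{"api": "move_arm", "payload": {"deltas": [40,20,0,-4,0,0,0,40,35,0,-3,0,0,0,40,35,0,0,0,0,0,40,25,0,0,0,0,0,40,14,0,0,0,0,0,40,0,0,0,0,0,0,0,0,0,0,0,0,0,0,0,0,0,0,0,0,0,0,0,0,0,0,0,0,0,0,0,0,0,0], "force": 30}}

```text
t: 35.25
tcp_pos: [0.4193, 0.0507, 0.0308]
tool_rot: [0.007, 0.705, -0.007, 0.709]
force: [2.8, 0.4, -0.8]
finger_gap: 0.126
```

```bash
python3 -c "
import numpy as np
th=np.radians(np.linspace(-90,40,23));x=190*np.sin(th);z=190*np.cos(th)
print([(float(round(-b,1)),float(round(a,1))) for a,b in zip(np.diff(x),np.diff(z))])"
```

```text
[(-19.6, 1.0), (-19.4, 3.0), (-18.9, 5.0), (-18.3, 6.9), (-17.5, 8.8), (-16.5, 10.5), (-15.3, 12.2), (-14.0, 13.7), (-12.5, 15.1), (-10.9, 16.3), (-9.2, 17.3), (-7.4, 18.2), (-5.4, 18.8), (-3.5, 19.3), (-1.5, 19.5), (0.5, 19.6), (2.6, 19.4), (4.5, 19.1), (6.5, 18.5), (8.3, 17.7), (10.1, 16.8), (11.8, 15.6)]
```

Request:
{"api": "move_arm", "payload": {"deltas": [0,-19.6,0,1,0,0,0,0,-19.4,0,3,0,0,0,0,-18.9,0,5,0,0,0,0,-18.3,0,6.9,0,0,0,0,-17.5,0,8.8,0,0,0,0,-16.5,0,10.5,0,0,0,0,-15.3,0,12.2,0,0,0]}}

```text
t: 35.95
tcp_pos: [0.4632, 0.0497, 0.1562]
tool_rot: [0.006, 0.708, -0.007, 0.706]
force: [1.0, -1.9, -6.3]
finger_gap: 0.123
```

Request:
{"api": "move_arm", "payload": {"deltas": [0,-14,0,13.7,0,0,0,0,-12.5,0,15.1,0,0,0,0,-10.9,0,16.3,0,0,0,0,-9.2,0,17.3,0,0,0,0,-7.4,0,18.2,0,0,0,0,-5.4,0,18.8,0,0,0,0,-3.5,0,19.3,0,0,0,0,-1.5,0,19.5,0,0,0]}}

```text
t: 36.75
tcp_pos: [0.6013, 0.0465, 0.2227]
tool_rot: [0.006, 0.708, -0.007, 0.706]
force: [-2.2, -3.4, 0.9]
finger_gap: 0.122
```

Request:
{"api": "move_arm", "payload": {"deltas": [0,0.5,0,19.6,0,0,0,0,2.6,0,19.4,0,0,0,0,4.5,0,19.1,0,0,0,0,6.5,0,18.5,0,0,0,0,8.3,0,17.7,0,0,0,0,10.1,0,16.8,0,0,0]}}

```text
t: 37.35
tcp_pos: [0.7131, 0.0438, 0.1884]
tool_rot: [0.006, 0.708, -0.008, 0.706]
force: [-1.9, -3.6, 0.4]
finger_gap: 0.123
```

Request:
{"api": "move_arm", "payload": {"deltas": [0,11.8,0,15.6,0,0,0,0,3,0,3.5,0,0,0,0,0,0,0,0,0,0]}}

```text
t: 37.65
tcp_pos: [0.7313, 0.0434, 0.174]
tool_rot: [0.006, 0.709, -0.008, 0.706]
force: [-3.4, -3.1, 5.8]
finger_gap: 0.128
```

Request:
{"api": "move_arm", "payload": {"deltas": [0,1.5,0,2,0,0,0,0,1,0,1.5,0,0,0,0,0,0,0,0,0,0]}}

```text
t: 37.95
tcp_pos: [0.7313, 0.0434, 0.1739]
tool_rot: [0.005, 0.711, -0.008, 0.703]
force: [-13.2, -4.0, 16.8]
finger_gap: 0.125
```

Request:
{"api": "move_arm", "payload": {"deltas": [36,0,0,-1,0,0,0,36,0,0,0,0,0,0,36,-10,0,0,0,0,0,36,-25,0,0,0,0,0,36,-35,0,0,0,0,0,36,-30,0,0,0,0,0,10,0,-15,-10,0,0,0,0,0,-35,-15,0,0,0,0,0,-40,-15,0,0,0,0,0,-40,-15,0,0,0]}}

```text
t: 38.95
tcp_pos: [0.6777, -0.0845, 0.2706]
tool_rot: [0.006, 0.707, -0.006, 0.707]
force: [0.3, -0.3, -0.5]
finger_gap: -0.002
```

Request:
{"api": "move_arm", "payload": {"deltas": [0,0,-35,0,0,0,0,0,0,-20,0,0,0,0,0,0,0,0,0,0,0,0,0,0,0,0,0,0]}}

```text
t: 39.35
tcp_pos: [0.6774, -0.1383, 0.2701]
tool_rot: [0.007, 0.707, -0.006, 0.707]
force: [-0.2, 0.5, 0.0]
finger_gap: -0.0
```

Run:
```python
from h import *
s=snap('wrist','w12'); t=snap('top','t12'); st=manip.sense(); print(st['t'],st['tcp_pos'],st['finger_gap'])
P=pts(s); im=s['image'].astype(int)
m=(abs(P[...,0]-.67)<.04)&(abs(P[...,1]+.148)<.04)&(P[...,2]>.095)&(P[...,2]<.125)&(im.min(2)>130);q=P[m]
print(m.sum(),np.median(q,0),np.percentile(q,[2,98],axis=0),cv2.minEnclosingCircle((q[:,:2]*1000).astype(np.float32)))
# door bar
m=(P[...,2]>.185)&(P[...,2]<.21)&(P[...,0]>.69)&(P[...,0]<.76);q=P[m];print(m.sum(),np.median(q,0) if len(q) else '')
Q=pts(t); m=(Q[...,2]>.185)&(Q[...,2]<.215)&(abs(Q[...,0]-.72)<.05)&(Q[...,1]>.07)&(Q[...,1]<.14);q=Q[m];print(m.sum(),np.median(q,0) if len(q) else '')
```

```text
39.45 [ 0.67736619 -0.13718324  0.27005009] -0.0011632462637355182
516 [ 0.66926293 -0.14427663  0.10727899] [[ 0.65550191 -0.15772507  0.10582338]
 [ 0.68302051 -0.13122012  0.1087664 ]] ((682.4840698242188, -131.92788696289062), 33.47826385498047)
2169 [ 0.7273829  -0.03493725  0.1957994 ]
103 [0.73217081 0.10586497 0.19498549]
```

View pics/w12.png

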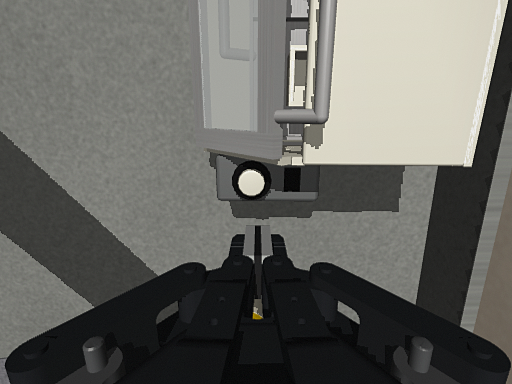

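View pics/t12.png

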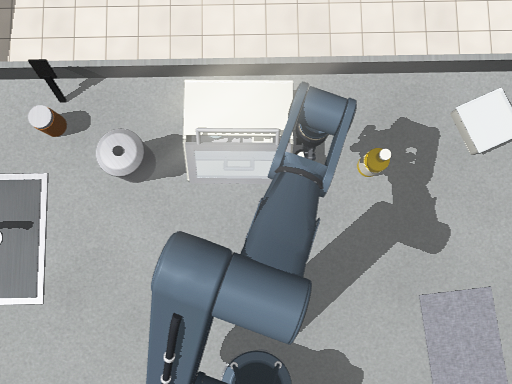

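Request:
{"api": "move_arm", "payload": {"deltas": [0,0,-5,-4,0,0,0,0,0,-5,-4,0,0,0,0,30,0,0,0,0,0,0,40,0,0,0,0,0,0,40,0,0,0,0,0,0,30,0,0,0,0,0,0,14,0,0,0,0,0,0,0,0,0,0,0,0]}}

```text
t: 40.25
tcp_pos: [0.6674, -0.1482, 0.114]
tool_rot: [0.007, 0.709, -0.006, 0.705]
force: [0.3, 0.4, 0.1]
finger_gap: -0.002
```

Request:
{"api": "move_arm", "payload": {"deltas": [0,4,0,0,0,0,0,0,3,0,0,0,0,0,0,3,0,0,0,0,0,0,2,0,0,0,0,0,0,0,0,0,0,0,0]}}

```text
t: 40.75
tcp_pos: [0.6698, -0.1492, 0.1052]
tool_rot: [0.006, 0.706, -0.007, 0.708]
force: [0.8, -0.3, 2.6]
finger_gap: 0.001
```

Request:
{"api": "move_arm", "payload": {"deltas": [0,2,0,0,0,0,0,0,2,0,0,0,0,0,0,0,0,0,0,0,0]}}

```text
t: 41.05
tcp_pos: [0.6698, -0.1492, 0.1011]
tool_rot: [0.006, 0.706, -0.007, 0.708]
force: [0.7, -0.5, 4.4]
finger_gap: -0.002
```

Request:
{"api": "move_arm", "payload": {"deltas": [0,1.5,0,0,0,0,0,0,1.5,0,0,0,0,0,0,0,0,0,0,0,0,0,0,0,0,0,0,0]}}

```text
t: 41.45
tcp_pos: [0.6699, -0.1492, 0.1009]
tool_rot: [0.006, 0.706, -0.007, 0.708]
force: [-3.0, 1.4, 16.7]
finger_gap: 0.001
```

Button bottomed (16.7 N, no further travel). Retract and check.

Request:
{"api": "move_arm", "payload": {"deltas": [0,-10,0,0,0,0,0,0,-30,0,0,0,0,0,0,-40,0,0,0,0,0,0,-40,0,0,0,0,0,0,-40,0,0,0,0,0,0,0,-20,-30,0,0,0,0,0,-30,-40,0,0,0,0,0,-30,-40,0,0,0,0,0,-20,-40,0,0,0,0,0,0,-30,0,0,0]}}

```text
t: 42.45
tcp_pos: [0.4841, -0.2472, 0.2564]
tool_rot: [0.008, 0.708, -0.008, 0.706]
force: [0.5, 0.0, 0.2]
finger_gap: 0.006
```

Request:
{"api": "move_arm", "payload": {"deltas": [0,0,0,0,0,0,0,0,0,0,0,0,0,0,0,0,0,0,0,0,0]}}

```text
t: 42.75
tcp_pos: [0.488, -0.2454, 0.2571]
tool_rot: [0.006, 0.707, -0.007, 0.707]
force: [0.3, 0.1, 0.2]
finger_gap: 0.003
```

Run:
```python
from h import *
t=snap('top','t13'); c=snap('scene','s13'); st=manip.sense(); print(st['t'],st['tcp_pos'],st['qd'])
Q=pts(t); m=(Q[...,2]>.18)&(Q[...,2]<.215)&(abs(Q[...,0]-.72)<.05)&(Q[...,1]>-.05)&(Q[...,1]<.14);q=Q[m];print(m.sum(),np.median(q,0) if len(q) else '')
a=cv2.imread('pics/t13.png')[70:250,80:400];cv2.imwrite('pics/d13.png',cv2.resize(a,None,fx=2.5,fy=2.5,interpolation=2))
a=cv2.imread('pics/s13.png')[130:300,210:410];cv2.imwrite('pics/e13.png',cv2.resize(a,None,fx=3.5,fy=3.5,interpolation=2))
```

```text
42.85 [ 0.48815435 -0.24524202  0.25704097] [ 0.00086096  0.00024387  0.00222194 -0.00189446 -0.00039031  0.00146324]
308 [0.73034475 0.0348318  0.19466628]
```

View pics/d13.png

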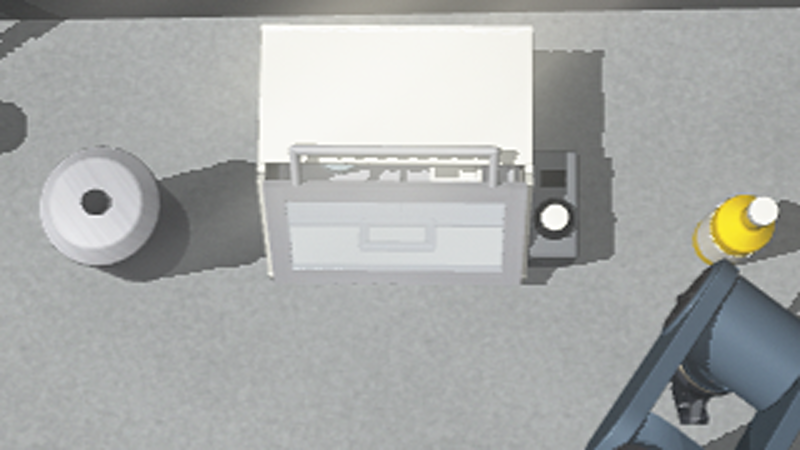

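View pics/e13.png

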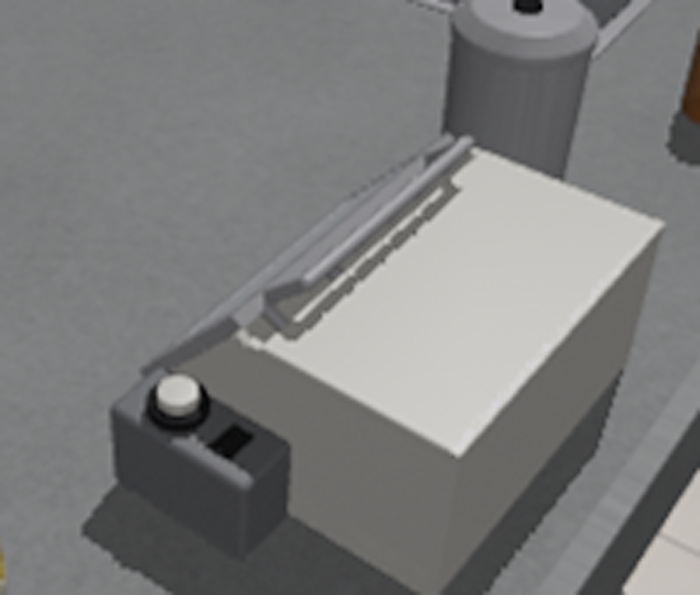

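View pics/s13.png

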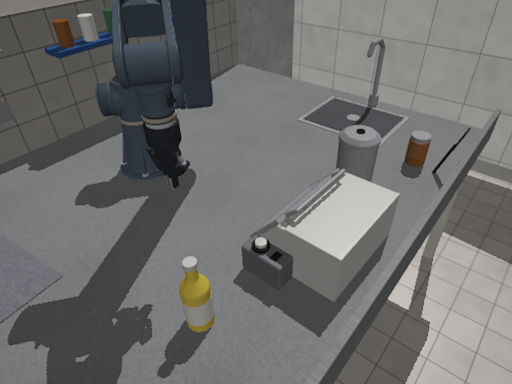

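```bash
python3 -c "
from station import job
print(job.sign_off())"
```

```text
the job is handed in; nothing more can be done
None
```

The steriliser is loaded and started, and I handed the job in at about 43 s on the robot clock; sign-off gives no verdict.

I found one jar and one tub on the counter. I lowered the door to its stop, drew the rack out 180 mm to its stop, and stood the jar in the left half and the tub in the right half, both upright and open side up. Then I pushed the rack home with the door still down, shut the door and pressed start.

**Last checks:**
- **Rack:** under a further push it did not move, with the gripper at the same position along the rack's travel as when I first gripped its handle.
- **Door:** it did not move under a further push. The handle's top surface measured about 195 mm, against about 197 mm expected when shut, which is within the camera tolerance.
- **Start button:** pressed about 6 mm to the bottom of its travel (16.7 N, no further movement) and held there for more than 0.1 s.
- **Jar and tub:** I checked their positions and that they stood upright with the rack out. After loading, only parts of them showed in the gap above the door.
- **Bin and detergent:** both were still standing where they were, and nothing was touching the robot.

No check failed. The only disagreement was a slanted camera reading of the rack handle, about 4 mm off the gripper's position. I put that down to the viewing angle and went by the push against the stop.

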